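# Load the cell holder and close the circuit

## Robot

A 7-joint arm with a two-finger parallel gripper is mounted at the origin on the work surface. World frame = base frame: x ahead of the robot, y to its left, z up, the work surface at z = 0. Lengths are in mm, angles in rad, forces in N, time in s.
With the tool pointing down it reaches from about 425 to 1025 mm from the base axis. Payload 9.4 kg.
Tool frame: the origin (TCP) lies between the finger pads; the fingertips stand arm.tip_reach ahead of it and the grasp point (between the pads) is the TCP (arm.tip_reach is the distance from the TCP to the fingertips, in mm); z points along the fingers, x is the direction in which the jaws open and shut, and the axes are right-handed (so a half turn about z gives the same grasp; the last joint's range is limited). The gripper opens to 85 mm and grips with 20 to 120 N. Pads are 22 mm wide; open, the fingers measure 114 mm over their backs; the gripper's body (76 mm by 85 mm) begins 54 mm behind the grasp point. The pads swing forward as they close: fully open they stand 13 mm farther back than shut.
Start: joints at [-1.287, 0.599, -0.003, 1.599, 0.002, 0.943, -0.08], TCP at [255.945, 678.319, 250.275] pointing down, gripper open.
Joint ranges: [-2.57, 2.57], [-0.35, 1.97], [-1.29, 1.29], [0.11, 2.56], [-1.05, 4.19], [0.11, 1.86], [-2.63, 2.63]. Speed limits (rad/s): [2.22, 2.22, 3.01, 3.01, 3.14, 3.14, 3.14].

## Interface

Orientations are given as a rotation vector (axis times angle).
In Python, from station import status, imaging, arm gives the robot as it stands.
- The arm moves only by the shell command python3 -m inch 'ROWS'. ROWS is JSON, a list of rows, each an object with "twist": the turn, a rotation vector about the world's x, y, z scaled (see below), a list of three; "xyz": the shift along the world's x, y, z scaled (see below), a list of three; "fingers": the closure, from 0 (fully open) to 1 (shut). In form: [{"twist": [ax, ay, az], "xyz": [dx, dy, dz], "fingers": fingers}, ...]. A call has 1 to 12 rows; each row is the pose to reach, as a shift and turn from the pose commanded when the call began; what a row does not reach only later rows make up. The controller multiplies each number of a shift by 0.4 m and each number of a turn by 60 degrees. A row lasts 1/10 s, in which the tool goes at most 50 mm and 8.59 degrees, less where a joint would pass 70% of its speed; a pose out of reach is approached as far as the arm can. A call with a number of a shift or a turn outside -1 to 1 is refused whole. A call with a gripper value outside its range is refused whole. The fingers move at their own pace and stop on an object; the grip force is fixed at half the most. Time passes only in rows, so rows that repeat a pose let the fingers close. It gives the time, the measured TCP pose, the force and the opening at its end, in the units of the state.
- status.get_state(): the state, without advancing time (a new reading comes with each control period).
- imaging.camera(name): name is "scene" or "top" or "wrist"; returns (picture, depth): 480x640x3 uint8, red, green, blue; 480x640 float32, mm along the optical axis (not along the pixel's ray), 0 where there is no reading.
- imaging.camera_model(name): a dict with "fx", "fy", "cx", "cy" (pixels), "world_from_camera" (4x4, takes a point from camera to world coordinates). Camera axes: x right, y down, z forward; pixel columns grow to the right and rows downward; lengths in mm; the calibration is good to about 2 mm. A picture is of the moment at which its call begins: read the wrist's pose just before it. camera_model takes no time and is no camera call; for the wrist camera it gives the pose at the moment of the call.
- arm.hand_in(): hands the job in, once; it reports no verdict.
The state is a dict: "clock": time; "joint_positions": joint angles; "joint_velocities": joint speeds; "joint_efforts": joint torques, N m; "ee_pos": TCP position; "orientation": TCP orientation; "ft_force": force on the tool from outside, world axes, zero at the start; "wrist_torque": the same for the moment, N m; "opening": finger opening in mm.
Only numpy, scipy, OpenCV 4.12 (cv2) and the standard library are available. Lean on these libraries where they do the work, as an engineer would, in place of code of your own. Each camera call takes 0.05 s, during which the arm holds its last target.

## Task

Take the larger of the two cylinder cells from the rack and load it into the holder on the circuit board: first set its flat end back against the spring contact while the button end is still raised, then press the button end down until it is caught under the lip and the cell lies level and held. Then press the knife switch on the same board fully shut, and leave the smaller cell, the bar magnet and the beaker as they are.

Things in the scene. Friction and masses are not known exactly. Their poses are not given: they have to be found in the camera images.
- cell: the larger cell, to be loaded: bare metal cylinder, dark band by the button, 33 mm in diameter, 61.5 mm long overall, about 140 g; one end flat, the other with a steel button 10 mm in diameter, 3.5 mm proud. Origin on its axis at mid length; its y axis runs along it towards the button (x, z turn as it rolls). Starts lying level in one of the rack's grooves, axis 36 mm above the desk
- cell_nub (a point): tip of the larger cell's button, on its axis, 30.75 mm from the cell's origin
- small_cell: the other cell, not to be used: same look, 26 mm in diameter, 50 mm long, lying in the other groove, axis 32 mm above the desk; origin at its middle, y towards its button
- rack: grey plastic rack 145 x 70 mm, fixed; origin at the centre of its underside. Its two V grooves run along its y axis at x = -36 and +36 mm; the ribs that carry them are 26 mm wide and 25 mm high, on a plate 6 mm thick, so fingers can go down beside a cell to 8 mm above the desk. Buttons point to the rack's +y.
- board: plywood board 140 (x) x 290 (y) x 12 mm, fixed on the desk, carrying the cell holder, the knife switch and a small bulb in a socket (at x 20, y 112 mm, its top 54 mm above the desk); origin at the centre of its underside, z up
- holder: black plastic cell holder on the board, 80 (y) x 40 mm. Origin: where the middle of the loaded cell lies, 46 mm above the desk; axes as the board's, z up, y from the spring contact to the fixed contact. V rail 26 mm wide (edges 12 mm below origin) with open sides from y -24 to +20 mm for fingers; end cheeks 1.5 mm off the loaded cell, up to 1 mm below origin height. Loaded flat end: y -30.75
- spring (a joint): spring contact: a steel disc 18 mm in diameter on the holder's axis. 0 when free (face at holder y -23.75 mm); grows in m as it is pushed to the holder's -y, stop at 0.015; 280 N/m; 0.007 with the cell loaded. Wall behind it: face y -41.5, top 8 mm above the holder's origin
- lip (a point): top of the lip on the fixed wall (holder frame x 0, y 27.75, z 14.4 mm). Wall face y 30.75, top z 14. Lip 20 mm wide, juts 3 mm to y 27.75, underside z 6.5, nose to z 8, above it a slope 25 degrees off vertical back to the wall. The loaded button sits under it against the wall. Passing it pushes the spring about 3 mm beyond its loaded place; about 10 to 20 N down on the button end does it
- switch (a joint): knife switch blade: 0 when fully shut (level), grows in rad as the handle rises; starts open, 0.75 to 1.1; stiff hinge (about 1 N at the handle) that stays where it is left
- switch_hinge (a point): hinge axis of the knife switch (along the board's y), 29 mm above the desk; the shut blade runs from here towards the board's -x
- switch_handle (a point): middle of the black round handle (14 mm in diameter, 34 mm long) at the end of the blade, 63 mm from the hinge
- magnet: bar magnet 50 x 14 x 10 mm lying loose between rack and board; bystander
- beaker: glass beaker 68 mm wide, 90 mm high, standing at the far side; bystander
Mind the look-alikes: they are no part of the job. Leave any pink or yellow look-alike of the cell alone.

How it is judged:
By the outcome, as a careful person would: the job done as asked, in the order asked, and still so for the second after the job is handed in, with the robot touching nothing.
It also fails if it takes over 51 s, if anything falls off the work surface, if the arm or the gripper's body presses on something with over 40 N, if the wrist force passes 120 N, or if a joint passes its speed limit or range.

## Working session

There is one attempt and no reset: what is moved stays moved. The work goes in short steps, Python scripts to look and compute and a shell command to move; the robot and the scene stay as the last step left them, time stands still between calls to the robot, and variables do not carry over. Pictures are saved under pics/ and viewed, and the job is handed in when it is done.

```bash
ls; mkdir -p pics; python3 - <<'E'
from station import status, imaging, arm
import cv2,numpy as np
s=status.get_state();print({k:np.round(v,3) for k,v in s.items()},arm.tip_reach)
for n in("scene","top","wrist"):
    p,d=imaging.camera(n);m=imaging.camera_model(n)
    cv2.imwrite(f"pics/{n}0.png",p[:,:,::-1]);np.savez(f"pics/{n}0.npz",p=p,d=d,**{k:np.array(v) for k,v in m.items()})
    print(n,m["fx"],m["cx"],m["cy"],np.round(m["world_from_camera"],3).tolist())
E
```

```text
pics
{'clock': np.float64(0.0), 'joint_positions': array([-1.287,  0.6  , -0.003,  1.6  ,  0.002,  0.943, -0.08 ]), 'joint_velocities': array([ 0.   ,  0.001,  0.002, -0.   , -0.   , -0.001, -0.001]), 'joint_efforts': array([ 1.0000e-03, -7.7646e+01,  1.5650e+00, -2.5800e+01,  1.2000e-02,
        9.0000e-03, -0.0000e+00]), 'ee_pos': array([255.802, 677.889, 249.39 ]), 'orientation': array([ 2.583e+00,  1.786e+00, -2.000e-03]), 'ft_force': array([0.454, 0.477, 0.177]), 'wrist_torque': array([ 0.011,  0.004, -0.014]), 'opening': np.float64(85.525)} 19.0
scene 433.67440072518264 315.89181030624997 237.80265851666994 [[0.164, 0.657, -0.736, 1118.739], [0.986, -0.116, 0.117, -116.155], [-0.008, -0.745, -0.667, 560.627], [0.0, 0.0, 0.0, 1.0]]
top 522.4204243255512 313.8506671445872 241.35528633373949 [[-0.024, -0.982, 0.19, 449.478], [-1.0, 0.021, -0.017, -38.243], [0.013, -0.19, -0.982, 893.198], [0.0, 0.0, 0.0, 1.0]]
wrist 380.2223779409465 317.4507834462584 237.33557385839802 [[0.354, 0.892, 0.282, 184.065], [0.935, -0.337, -0.109, 705.684], [-0.002, 0.302, -0.953, 374.345], [0.0, 0.0, 0.0, 1.0]]
```

View pics/scene0.png

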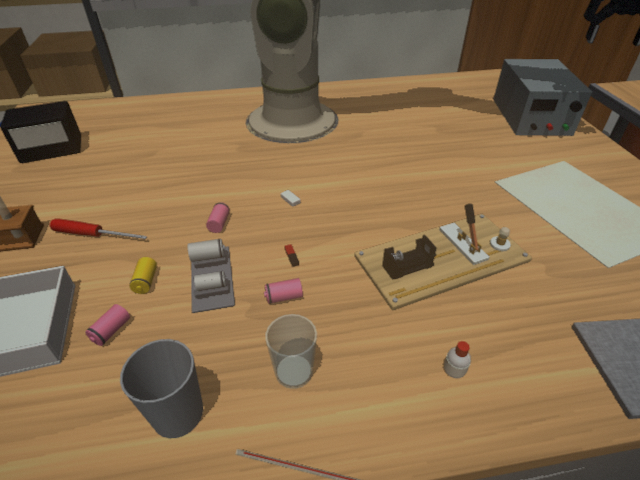

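View pics/top0.png

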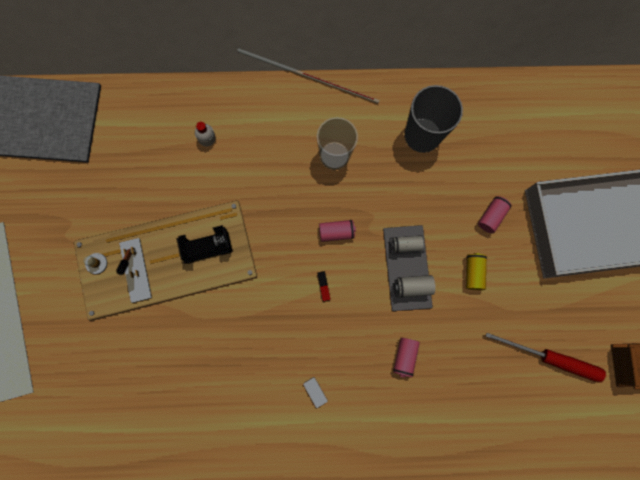

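View pics/wrist0.png

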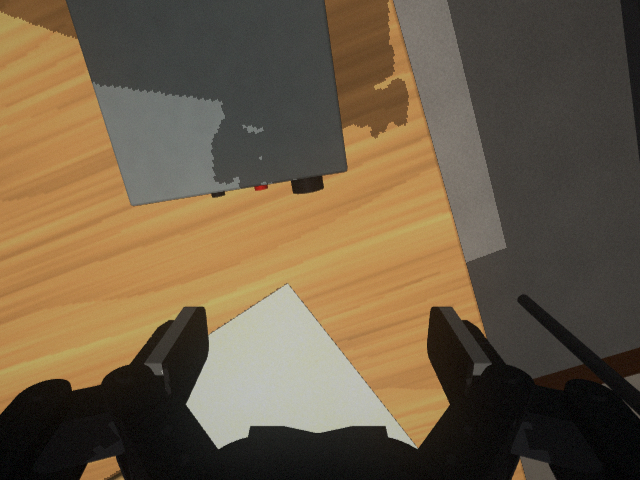

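```bash
python3 - <<'E'
import cv2,numpy as np
p=cv2.imread("pics/top0.png")
a=cv2.resize(p[195:325,65:265],None,fx=4,fy=4,interpolation=cv2.INTER_CUBIC)
b=cv2.resize(p[215:320,370:500],None,fx=6,fy=5.7,interpolation=cv2.INTER_CUBIC)
cv2.imwrite("pics/c1.png",cv2.convertScaleAbs(a,alpha=1.6));cv2.imwrite("pics/c2.png",cv2.convertScaleAbs(b,alpha=1.5))
s=cv2.imread("pics/scene0.png")
cv2.imwrite("pics/c3.png",cv2.resize(s[195:305,350:535],None,fx=4.3,fy=4.3,interpolation=cv2.INTER_CUBIC))
E
```

```text
(no output)
```

View pics/c1.png

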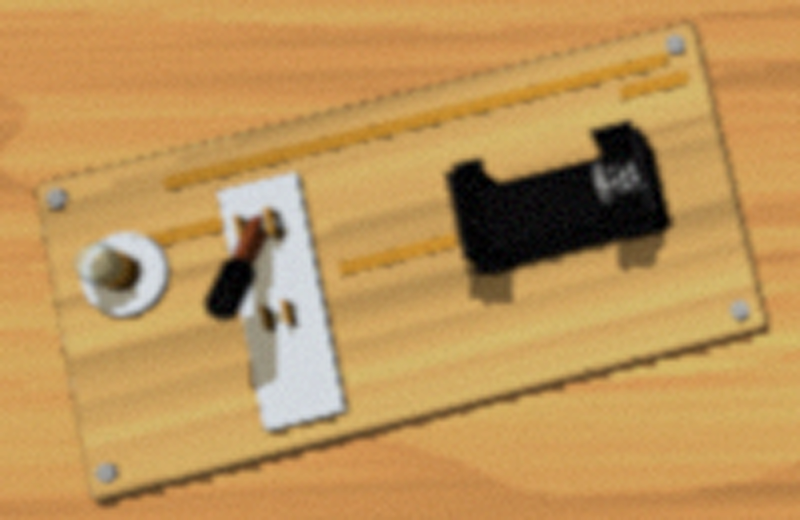

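View pics/c2.png

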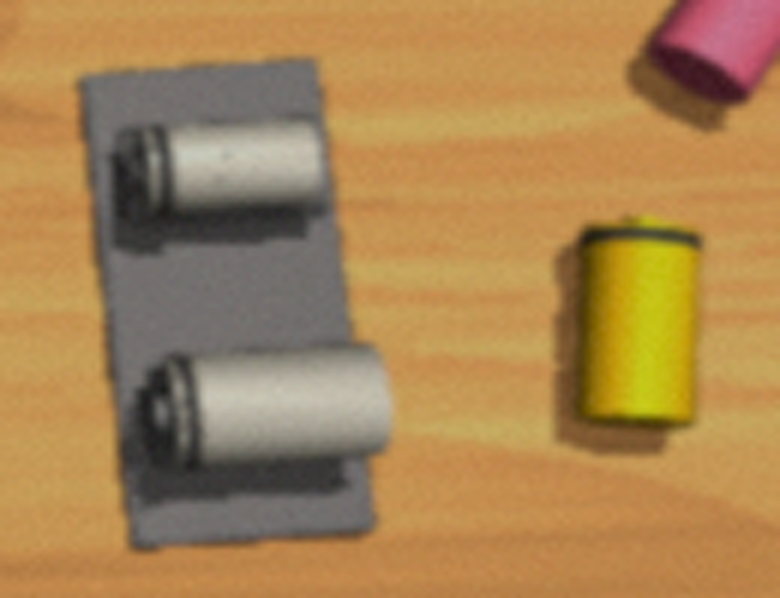

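View pics/c3.png

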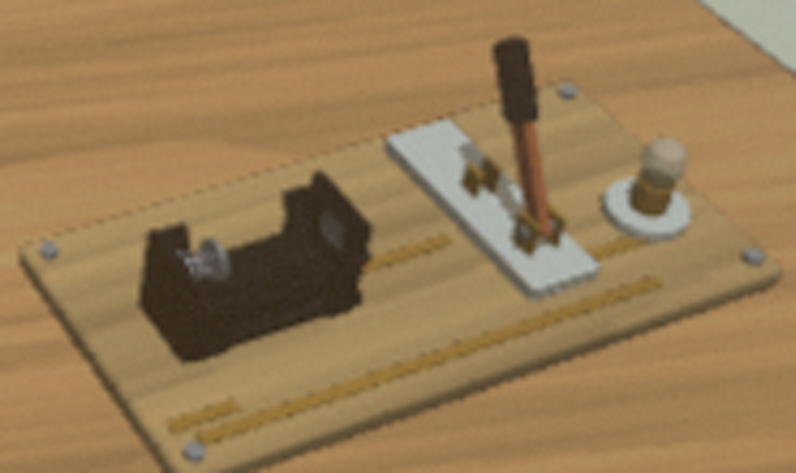

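```bash
cat > h.py <<'E'
import numpy as np,cv2
def load(f):
    z=np.load(f"pics/{f}.npz");return z
def onplane(z,uv,h):
    T=z["world_from_camera"];uv=np.atleast_2d(uv).astype(float)
    r=np.c_[(uv[:,0]-z["cx"])/z["fx"],(uv[:,1]-z["cy"])/z["fy"],np.ones(len(uv))]@T[:3,:3].T
    t=(h-T[2,3])/r[:,2];return T[:3,3]+r*t[:,None]
def cloud(z):
    T=z["world_from_camera"];v,u=np.mgrid[:480,:640];d=z["d"].astype(float)
    P=np.stack([(u-z["cx"])/z["fx"]*d,(v-z["cy"])/z["fy"]*d,d],-1)@T[:3,:3].T+T[:3,3]
    P[d<=0]=np.nan;return P
def proj(z,X):
    T=z["world_from_camera"];c=(np.atleast_2d(X)-T[:3,3])@T[:3,:3]
    return np.c_[z["fx"]*c[:,0]/c[:,2]+z["cx"],z["fy"]*c[:,1]/c[:,2]+z["cy"]]
E
python3 - <<'E'
from h import *
np.set_printoptions(suppress=True,precision=1)
z=load("top0")
C=np.array([[692,22],[767,328],[98,502],[38,185]])/4+[65,195]
B=onplane(z,C,12);print(B);print([np.linalg.norm(B[i]-B[i-1]) for i in range(4)],B.mean(0))
ang=np.degrees(np.arctan2(*(B[3]+B[2]-B[0]-B[1])[[1,0]]));print("board y ang",ang)
P=cloud(z)
print("desk z",np.nanmedian(P[340:400,200:300,2]))
# cell
for (u0,u1,v0,v1) in [(395,440,272,305),(390,428,232,257)]:
    Q=P[v0:v1,u0:u1].reshape(-1,3);Q=Q[Q[:,2]>35];print(Q.min(0),Q.max(0),len(Q))
R=np.array([[80,75],[318,60],[375,530],[132,548]])/[6,5.7]+[370,215]
r=onplane(z,R,6);print(r,r.mean(0),[np.linalg.norm(r[i]-r[i-1]) for i in range(4)])
print(P[215:290:5,250-5:150:-8,2][:, :])
z=load("scene0");P=cloud(z);print("scene desk",np.nanmedian(P[360:380,330:400,2]))
E
```

```text
[[695.1  76.5  12. ]
 [560.5  44.4  12. ]
 [494.1 321.9  12. ]
 [628.9 355.   12. ]]
[np.float64(286.2153959338931), np.float64(138.45474016524972), np.float64(285.2902832061967), np.float64(138.77276991446638)] [594.7 199.4  12. ]
board y ang 103.40851856475348
desk z -0.17814636506977877
[ 519.  -246.9   35.2] [ 554.1 -184.6   56. ] 746
[ 595.4 -233.5   35. ] [ 620.5 -184.1   48.9] 423
[[ 641.7 -175.4    6. ]
 [ 644.9 -245.     6. ]
 [ 501.7 -252.     6. ]
 [ 498.  -183.     6. ]] [ 571.6 -213.9    6. ] [np.float64(143.90328656709897), np.float64(69.63704185832016), np.float64(143.39655526397527), np.float64(69.07150719965378)]
[[-0.  10.4 12.6 13.6 15.4 14.1 12.9 13.  12.4  0.3  2.9 -0. ]
 [-3.  12.  11.4  9.  11.7  9.2 11.9 14.1  9.8 11.7 11.4 12.8]
 [-1.1 11.4 12.4 45.9 10.5 12.8 11.5 12.2 10.2 12.3 13.6 11.4]
 [ 8.1 14.1 11.8 40.1 43.6 10.6 11.3 11.  10.2  8.9 10.3 11.1]
 [11.2 11.7 11.4 32.1 34.3 12.4 10.4 12.9 46.4 10.7 13.1  8.3]
 [10.7 14.2 20.1 50.  30.5 29.6 33.8 13.  38.1 13.5  8.9 12.6]
 [ 8.9  9.4 43.6 27.3 29.1 28.3 27.5 30.8 55.2 10.5 10.5 10.6]
 [11.9 12.3 32.1 38.8 32.8 29.9 31.2 25.  60.2 14.3 10.9 11. ]
 [11.1 11.1 11.5  9.1 18.9 17.2 34.  31.  58.4 11.7 10.5 11.2]
 [12.  12.4 11.4  8.5  9.3 10.5 13.1 46.8 12.1 11.6 10.7 11.6]
 [13.9  7.7 12.3 10.1 13.  12.5 10.1  8.7  9.4 11.6 12.2 13.9]
 [10.2 10.9 17.   9.7 10.4 10.3 12.4 13.8 10.4 10.9 14.7 13.2]
 [14.8 13.5 12.4 13.  11.9  9.5 10.5 11.5 12.2  8.5 10.8 10.8]
 [ 3.6 11.  10.7 10.  12.2 12.  12.  13.1  9.5 10.5 15.1 13.5]
 [-1.1 -0.3 -0.2 10.9 12.2 12.  10.5  9.3 11.2  9.3 10.7 11.5]]
scene desk -0.16712396746481772
```

```bash
python3 -m inch '[{"twist":[0,0,-0.93],"xyz":[0.6,-1,0.02],"fingers":0.45},{"twist":[0,0,-0.93],"xyz":[0.6,-1,0.02],"fingers":0.45},{"twist":[0,0,-0.93],"xyz":[0.6,-1,0.02],"fingers":0.45},{"twist":[0,0,-0.93],"xyz":[0.6,-1,0.02],"fingers":0.45},{"twist":[0,0,-0.93],"xyz":[0.6,-1,0.02],"fingers":0.45},{"twist":[0,0,-0.93],"xyz":[0.6,-1,0.02],"fingers":0.45},{"twist":[0,0,-0.93],"xyz":[0.6,-1,0.02],"fingers":0.45},{"twist":[0,0,-0.93],"xyz":[0.6,-1,0.02],"fingers":0.45},{"twist":[0,0,-0.93],"xyz":[0.6,-1,0.02],"fingers":0.45},{"twist":[0,0,-0.93],"xyz":[0.6,-1,0.02],"fingers":0.45}]'
python3 - <<'E'
from h import *
z=load("top0")
print(onplane(z,[[205,245]],40), onplane(z,[[130,265]],29))
E
```

```text
clock: 1.15
ee_pos: [498.4, 272.9, 258.6]
orientation: [3.119, 0.36, 0.002]
ft_force: [0.5, -0.1, 0.1]
opening: 46.9
[[612.18671368 127.17967233  40.        ]] [[583.16277741 253.14998624  29.        ]]
```

```bash
python3 -m inch '[{"twist":[0,0,0],"xyz":[0.26,-0.26,0.02],"fingers":0.45},{"twist":[0,0,0],"xyz":[0.26,-0.26,0.02],"fingers":0.45},{"twist":[0,0,0],"xyz":[0.26,-0.26,0.02],"fingers":0.45},{"twist":[0,0,0],"xyz":[0.26,-0.26,0.02],"fingers":0.45},{"twist":[0,0,0],"xyz":[0.26,-0.26,0.02],"fingers":0.45},{"twist":[0,0,0],"xyz":[0.26,-0.26,0.02],"fingers":0.45}]'
cat > snap.py <<'E'
import sys
from station import status, imaging
import cv2,numpy as np
n,tag=sys.argv[1:3]
s=status.get_state();m=imaging.camera_model(n);p,d=imaging.camera(n)
cv2.imwrite(f"pics/{tag}.png",p[:,:,::-1]);np.savez(f"pics/{tag}.npz",p=p,d=d,ee=s["ee_pos"],ori=s["orientation"],**{k:np.array(v) for k,v in m.items()})
print(np.round(s["clock"],2),np.round(s["ee_pos"],1),np.round(s["orientation"],3))
E
python3 snap.py wrist w1
```

```text
clock: 1.75
ee_pos: [598.9, 175.8, 265.8]
orientation: [-3.119, -0.373, 0.002]
ft_force: [-0.2, 0.1, 0.0]
opening: 46.9
1.75 [598.9 175.8 265.8] [-3.119e+00 -3.730e-01  2.000e-03]
```

View pics/w1.png

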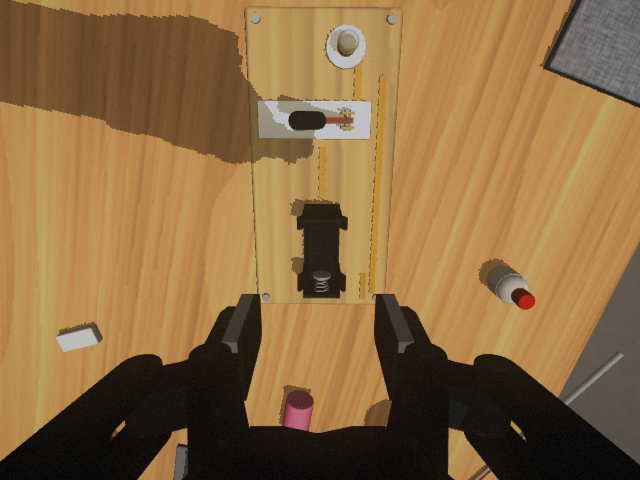

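```bash
python3 - <<'E'
from h import *
np.set_printoptions(suppress=True,precision=2)
z=load("w1");print(z["world_from_camera"])
p=cv2.imread("pics/w1.png")
cv2.imwrite("pics/c4.png",cv2.resize(p[195:310,245:400],None,fx=5,fy=5,interpolation=cv2.INTER_CUBIC))
cv2.imwrite("pics/c5.png",cv2.resize(p[0:155,235:410],None,fx=3.8,fy=3.8,interpolation=cv2.INTER_CUBIC))
C=[[246,8],[402,8],[259,303],[385,303]]
B=onplane(z,C,12);print(B,B.mean(0))
E
```

```text
[[  0.97   0.22   0.07 581.58]
 [  0.23  -0.93  -0.29 251.22]
 [ -0.     0.3   -0.95 390.64]
 [  0.     0.     0.     1.  ]]
[[498.47 324.59  12.  ]
 [631.46 356.62  12.  ]
 [564.    44.89  12.  ]
 [699.34  77.74  12.  ]] [598.32 200.96  12.  ]
```

View pics/c4.png

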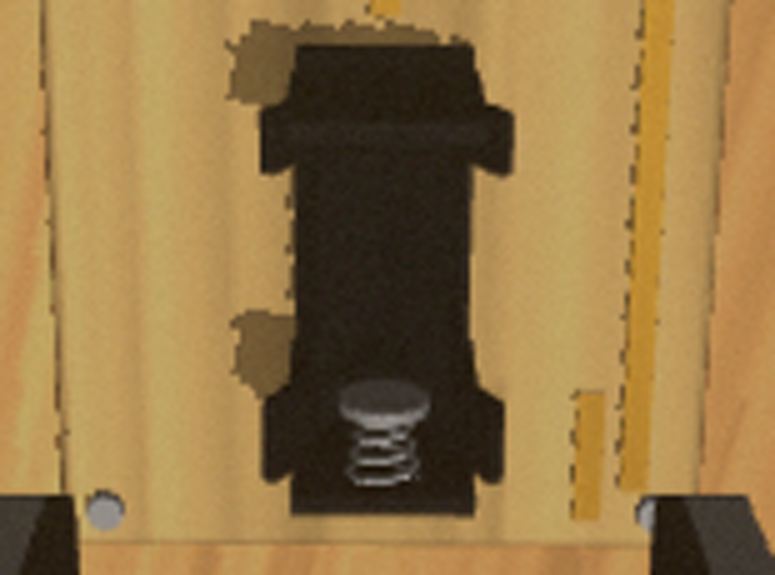

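View pics/c5.png

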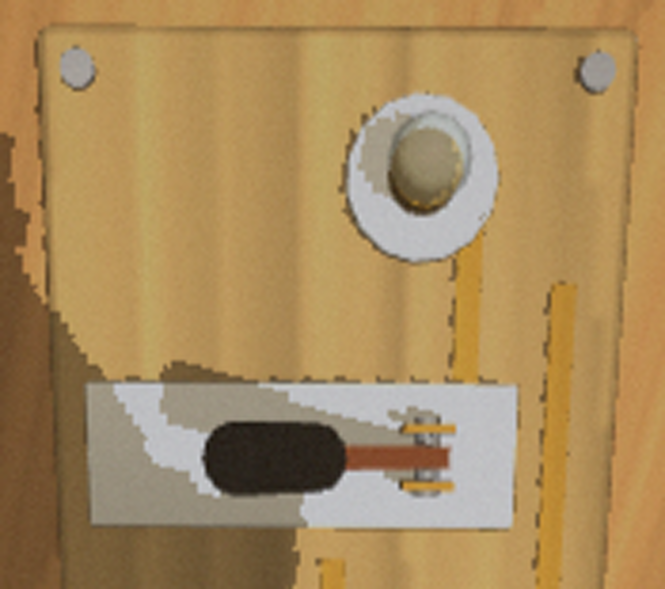

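```bash
python3 - <<'E'
from h import *
np.set_printoptions(suppress=True,precision=1)
z=load("w1");t=load("top0")
a=np.radians(13.5);ex=np.array([np.cos(a),np.sin(a)]);ey=np.array([-ex[1],ex[0]])
for nm,zz,off,sc,o in[("w",z,None,None,None)]:
    pass
c4=lambda x,y:[245+x/5-.4,195+y/5-.4]
c5=lambda x,y:[235+x/3.8-.37,y/3.8-.37]
bw=np.array([598.3,201]);bt=np.array([594.7,199.4])
def rep(n,zz,uv,h,b):
    X=onplane(zz,[uv],h)[0];d=X[:2]-b;print(n,X,"board",d@ex,d@ey)
rep("disc",z,c4(385,397),46,bw)
rep("wallS L",z,c4(290,514),54,bw);rep("wallS R",z,c4(474,514),54,bw)
rep("wallF L",z,c4(297,45),60,bw);rep("wallF R",z,c4(472,45),60,bw)
rep("lip line",z,c4(385,132),60.4,bw)
rep("rail L",z,c4(294,270),34,bw);rep("rail R",z,c4(470,270),34,bw)
rep("cheekL",z,c4(262,440),45,bw);rep("cheekR",z,c4(503,440),45,bw)
rep("hinge",z,c5(432,458),29,bw)
rep("base plate c",z,c5(302,455),16,bw)
rep("bulb base",z,c5(422,177),14,bw)
T=lambda x,y:[65+x/4-.4,195+y/4-.4]
rep("top disc",t,T(605,180),46,bt)
rep("top lipline",t,T(452,175),60,bt)
rep("top cheek F",t,T(490,270),45,bt)
rep("bulb base",t,T(124,274),14,bt)
P=cloud(z)
# handle points depth
m=cv2.imread("pics/w1.png");reg=P[110:131,288:326];dk=m[110:131,288:326].max(2)<70
H=reg[dk];print("handle",np.nanmedian(H,0),np.nanmax(H[:,2]),np.nanmin(H[:,2]))
tip=P[118:124,289:296].reshape(-1,3);print("handle tip",np.nanmedian(tip,0));print("blade",np.nanmedian(P[119:122,328:345],0)) 
E
```

```text
disc [619.3 109.   46. ] board -1.075252945805112 -94.40607315505999
wallS L [606.3  83.8  54. ] board -19.62393230472323 -115.80377905202438
wallS R [641.2  92.3  54. ] board 16.36339428332754 -115.71454154022268
wallF L [586.5 176.7  60. ] board -17.146418822425904 -20.847097296228796
wallF R [616.7 184.   60. ] board 13.90993070601597 -20.790219112927026
lip line [605.4 165.   60.4] board -1.4577917387089916 -36.69123828198643
rail L [596.5 126.3  34. ] board -19.162769287936577 -72.25808090016847
rail R [630.5 134.5  34. ] board 15.805090175539636 -72.18361161196243
cheekL [597.9  93.8  45. ] board -25.409169390322003 -104.11658505881181
cheekR [644.3 105.1  45. ] board 22.365031303583308 -104.00334109039646
hinge [608.7 254.6  29. ] board 22.674578046423775 49.713773014442985
base plate c [578.2 247.9  16. ] board -8.55548982784762 50.272410381510575
bulb base [591.2 315.4  14. ] board 19.807085048903637 112.91288066377162
top disc [619.7 108.3  46. ] board 3.059416477520277 -94.40832205313878
top lipline [620.3 167.8  60. ] board 17.51826081633197 -36.7526854954356
top cheek F [583.4 155.   45. ] board -21.35868924954555 -40.554595113043106
bulb base [590.  316.3  14. ] board 22.738734860686854 114.71460721213445
handle [573.4 246.9  93.7] 101.40844464689854 71.87664453740922
handle tip [563.2 244.   96.3]
blade [[589.8 250.5  66.2]
 [590.7 250.7  63.5]
 [591.5 250.9  63. ]
 [592.3 251.1  62.6]
 [593.2 251.3  60.6]
 [594.1 251.5  59.3]
 [594.9 251.7  58.6]
 [595.8 251.9  56.5]
 [596.6 252.1  55.6]
 [597.5 252.3  53.4]
 [598.4 252.5  52.2]
 [599.3 252.7  51.3]
 [600.2 252.9  50.9]
 [601.1 253.1  48. ]
 [602.1 253.3  46.7]
 [603.  253.5  45.8]
 [603.9 253.7  43.9]]
```

```bash
python3 -m inch '[{"twist":[0,0,-0.18],"xyz":[-0.15,-0.93,-0.1],"fingers":0.45},{"twist":[0,0,-0.18],"xyz":[-0.15,-0.93,-0.1],"fingers":0.45},{"twist":[0,0,-0.18],"xyz":[-0.15,-0.93,-0.1],"fingers":0.45},{"twist":[0,0,-0.18],"xyz":[-0.15,-0.93,-0.1],"fingers":0.45},{"twist":[0,0,-0.18],"xyz":[-0.15,-0.93,-0.1],"fingers":0.45},{"twist":[0,0,-0.18],"xyz":[-0.15,-0.93,-0.1],"fingers":0.45},{"twist":[0,0,-0.18],"xyz":[-0.15,-0.93,-0.1],"fingers":0.45},{"twist":[0,0,-0.18],"xyz":[-0.15,-0.93,-0.1],"fingers":0.45},{"twist":[0,0,-0.18],"xyz":[-0.15,-0.93,-0.1],"fingers":0.45},{"twist":[0,0,-0.18],"xyz":[-0.15,-0.93,-0.1],"fingers":0.45}]'
python3 snap.py wrist w2; python3 - <<'E'
import cv2
p=cv2.imread("pics/w2.png")
cv2.imwrite("pics/c6.png",cv2.resize(p[130:380,200:460],None,fx=2.4,fy=2.4,interpolation=cv2.INTER_CUBIC))
E
```

```text
clock: 2.8
ee_pos: [540.0, -196.6, 226.2]
orientation: [-3.14, -0.076, 0.0]
ft_force: [0.6, 0.7, 1.0]
opening: 47.0
2.8 [ 540.  -196.6  226.2] [-3.14  -0.076  0.   ]
```

View pics/c6.png

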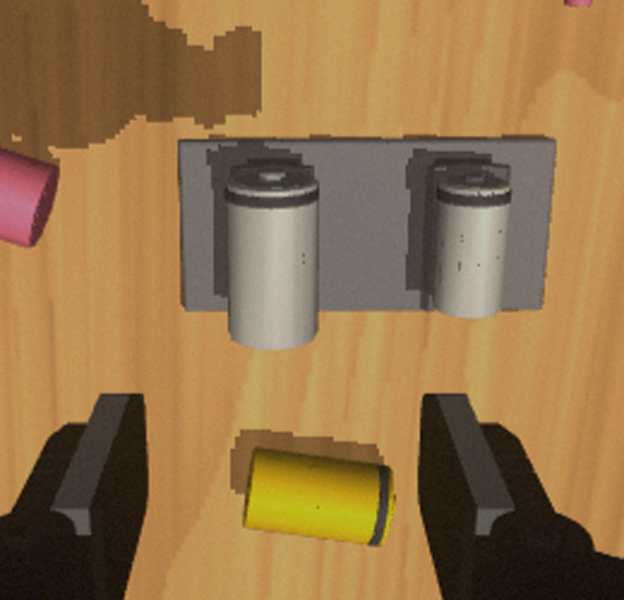

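```bash
python3 - <<'E'
from h import *
np.set_printoptions(suppress=True,precision=1)
z=load("w2");f=lambda x,y:[200+x/2.4-.3,130+y/2.4-.3]
for n,x,y,h in[("flat top rim",273,348,52.5),("L",229,270,36),("R",319,270,36),("L2",231,325,36),("R2",318,325,36),("Lb",227,215,36),("Rb",319,215,36),("band near top edge shoulder",272,193,52.5),("nub tip",272,176,36),("rack",180,140,6),("rack",555,138,6),("rack",543,310,6),("rack",185,310,6)]:
    print(n,onplane(z,[f(x,y)],h)[0])
P=cloud(z);Q=P[190:280,290:340].reshape(-1,3);Q=Q[Q[:,2]>40];print(np.percentile(Q,[1,50,99],0))
print(z["world_from_camera"][:3,3])
# axis fit from crest
c=Q[Q[:,2]>48];print(c[:,:2].mean(0),np.polyfit(c[:,1],c[:,0],1))
E
```

```text
flat top rim [ 539.3 -247.3   52.5]
L [ 522.  -224.5   36. ]
R [ 554.7 -222.9   36. ]
L2 [ 523.4 -245.9   36. ]
R2 [ 555.6 -244.4   36. ]
Lb [ 520.7 -203.9   36. ]
Rb [ 553.5 -202.3   36. ]
band near top edge shoulder [ 536.4 -191.1   52.5]
nub tip [ 536.1 -188.9   36. ]
rack [ 500.4 -183.2    6. ]
rack [ 643.  -175.7    6. ]
rack [ 647.8 -245.5    6. ]
rack [ 503.4 -252.4    6. ]
[[ 521.8 -246.9   40.7]
 [ 537.5 -215.8   51.3]
 [ 553.2 -188.6   54.7]]
[ 537.  -119.1  351. ]
[ 537.5 -217.4] [ -0.  528.7]
```

```bash
python3 -m inch '[{"twist":[0,0,0],"xyz":[-0.005,-0.052,-0.1],"fingers":0.45},{"twist":[0,0,0],"xyz":[-0.005,-0.052,-0.2],"fingers":0.45},{"twist":[0,0,0],"xyz":[-0.005,-0.052,-0.3],"fingers":0.45},{"twist":[0,0,0],"xyz":[-0.005,-0.052,-0.36],"fingers":0.45},{"twist":[0,0,0],"xyz":[-0.005,-0.052,-0.42],"fingers":0.45},{"twist":[0,0,0],"xyz":[-0.005,-0.052,-0.475],"fingers":0.45},{"twist":[0,0,0],"xyz":[-0.005,-0.052,-0.475],"fingers":0.45}]'
python3 -m inch '[{"twist":[0,0,0],"xyz":[0,0,0],"fingers":0.7},{"twist":[0,0,0],"xyz":[0,0,0],"fingers":0.9},{"twist":[0,0,0],"xyz":[0,0,0],"fingers":0.9},{"twist":[0,0,0],"xyz":[0,0,0],"fingers":0.9},{"twist":[0,0,0],"xyz":[0,0,0],"fingers":0.9}]'
```

```text
clock: 3.55
ee_pos: [537.5, -215.5, 34.0]
orientation: [-3.138, -0.08, 0.006]
ft_force: [-0.7, 0.6, 0.6]
opening: 46.7
clock: 4.05
ee_pos: [538.1, -217.7, 37.3]
orientation: [-3.14, -0.076, -0.001]
ft_force: [-3.2, 4.3, 7.9]
opening: 31.4
```

```bash
python3 -m inch '[{"twist":[0,0,0],"xyz":[0,0,0.03],"fingers":0.9},{"twist":[0,0,0],"xyz":[0,0,0.06],"fingers":0.9},{"twist":[0,0,0],"xyz":[0,0,0.12],"fingers":0.9},{"twist":[0,0,0],"xyz":[0,0,0.22],"fingers":0.9},{"twist":[0,0,0],"xyz":[0,0,0.3],"fingers":0.9},{"twist":[0,0,0],"xyz":[0,0,0.3],"fingers":0.9}]'
python3 snap.py wrist w3
```

```text
clock: 4.65
ee_pos: [540.2, -219.8, 161.5]
orientation: [3.138, 0.074, 0.013]
ft_force: [1.1, -0.8, -1.2]
opening: 31.0
4.65 [ 540.2 -219.8  161.5] [3.138 0.074 0.013]
```

View pics/w3.png

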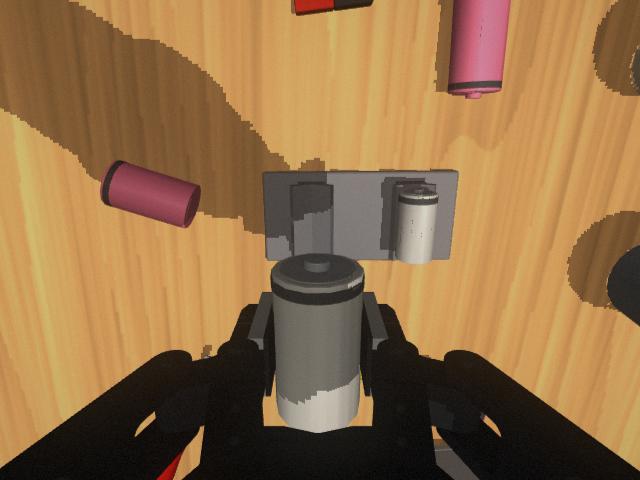

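```bash
cat > fitcell.py <<'E'
import sys
from h import *
from scipy.optimize import least_squares
from scipy.spatial.transform import Rotation as R
np.set_printoptions(suppress=True,precision=2)
z=load(sys.argv[1]);P=cloud(z);p=z["p"]
Rt=R.from_rotvec(z["ori"]).as_matrix()
v,u=np.mgrid[:480,:640]
m=(u>282)&(u<352)&(v>305)&(v<400)
Q=(P[m]-z["ee"])@Rt; Q=Q[np.isfinite(Q).all(1)&(abs(Q[:,0])<15)&(abs(Q[:,2])<30)]
def f(q):
    d=np.array([q[2],1,q[3]]);d/=np.linalg.norm(d);a=Q-[q[0],0,q[1]]
    return np.linalg.norm(np.cross(a,d),axis=1)-16.5
s=least_squares(f,[0,0,0,0],loss="soft_l1");print("tool axis x0,z0,slopes(x,z per y)",s.x,"rms",np.std(f(s.x)),len(Q))
# ends: tool y ; button is -y tool
q=s.x
for n,uv in(("nub",(317,262)),):
    T=z["world_from_camera"]
E
python3 fitcell.py w3; python3 - <<'E'
import cv2
p=cv2.imread("pics/w3.png")
cv2.imwrite("pics/c7.png",cv2.resize(p[240:440,240:400],None,fx=3,fy=3,interpolation=cv2.INTER_CUBIC))
E
```

```text
tool axis x0,z0,slopes(x,z per y) [ 0.56 -0.14  0.    0.  ] rms 0.49664480520933824 6461
```

View pics/c7.png

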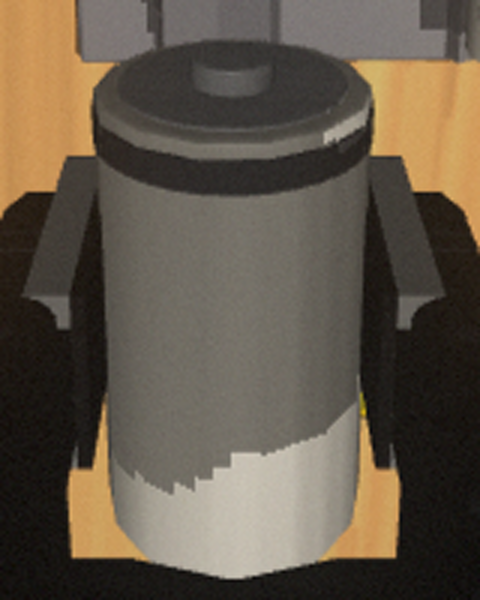

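```bash
python3 - <<'E'
from h import *
from scipy.spatial.transform import Rotation as R
np.set_printoptions(suppress=True,precision=2)
z=load("w3");Rt=R.from_rotvec(z["ori"]).as_matrix();T=z["world_from_camera"]
def it(x,y,h):
    u,v=240+x/3-.33,240+y/3-.33
    r=Rt.T@(T[:3,:3]@np.array([(u-z["cx"])/z["fx"],(v-z["cy"])/z["fy"],1]));o=Rt.T@(T[:3,3]-z["ee"])
    return o+r*(h-o[2])/r[2]
print("flat rim top",it(233,577,-16.5),"shoulder rim top(near)",it(233,137,-16.5),"nub top edge of tip front",it(233,72,-5), it(233,95,-5), it(233,40,16.5))
E
```

```text
flat rim top [  0.54  29.8  -16.5 ] shoulder rim top(near) [  0.59 -27.48 -16.5 ] nub top edge of tip front [  0.58 -30.16  -5.  ] [  0.58 -27.36  -5.  ] [  0.55 -26.15  16.5 ]
```

```bash
python3 -m inch '[{"twist":[0,0,0.05],"xyz":[0.03,0.15,0.05],"fingers":0.9},{"twist":[0,0,0.1],"xyz":[0.06,0.27,0.06],"fingers":0.9},{"twist":[0,0,0.18],"xyz":[0.09,0.39,0.06],"fingers":0.9},{"twist":[0,0,0.18],"xyz":[0.12,0.5,0.06],"fingers":0.9},{"twist":[0,0,0.18],"xyz":[0.15,0.61,0.06],"fingers":0.9},{"twist":[0,0,0.18],"xyz":[0.17,0.71,0.06],"fingers":0.9},{"twist":[0,0,0.18],"xyz":[0.19,0.78,0.06],"fingers":0.9},{"twist":[0,0,0.18],"xyz":[0.19,0.82,0.06],"fingers":0.9},{"twist":[0,0,0.18],"xyz":[0.19,0.82,0.06],"fingers":0.9},{"twist":[0,0,0.18],"xyz":[0.19,0.82,0.06],"fingers":0.9}]'
python3 snap.py wrist w4;python3 snap.py top t4;python3 snap.py scene s4;
```

```text
clock: 5.7
ee_pos: [613.3, 107.9, 179.9]
orientation: [3.119, 0.368, -0.002]
ft_force: [0.2, 0.2, -0.5]
opening: 31.1
5.7 [613.3 107.9 179.9] [ 3.119e+00  3.680e-01 -2.000e-03]
5.75 [613.5 107.2 180.1] [ 3.119e+00  3.660e-01 -1.000e-03]
5.8 [613.6 107.  180.3] [ 3.119e+00  3.650e-01 -1.000e-03]
```

View pics/w4.png

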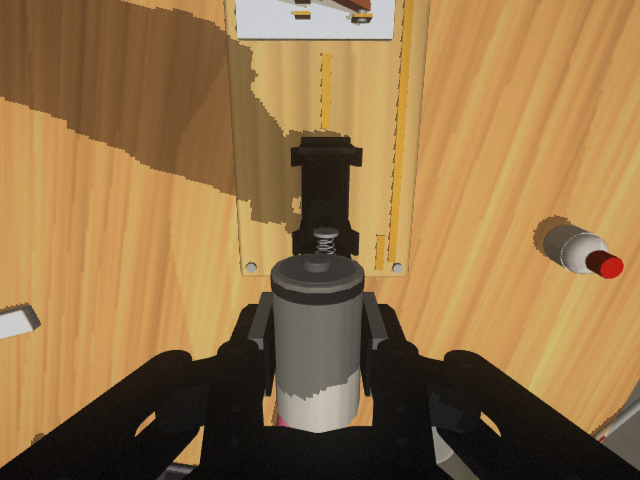

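View pics/s4.png

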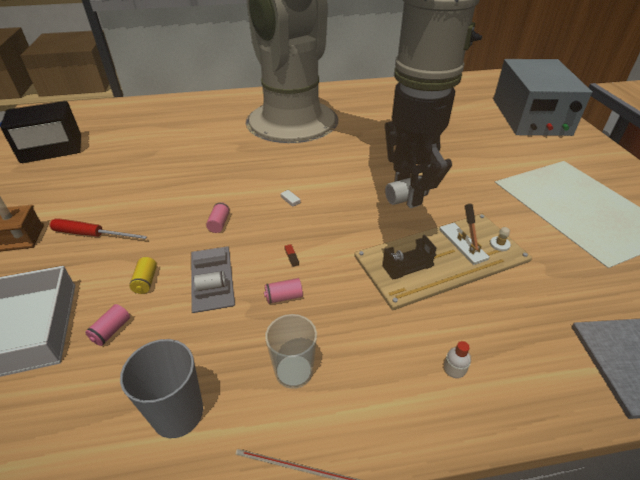

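```bash
python3 - <<'E'
import cv2
p=cv2.imread("pics/w4.png")
cv2.imwrite("pics/c8.png",cv2.resize(p[125:275,240:410],None,fx=4.5,fy=4,interpolation=cv2.INTER_CUBIC))
E
python3 - <<'E'
from station import status
import numpy as np
from scipy.spatial.transform import Rotation as R
s=status.get_state();print(np.round(s["ee_pos"],2));print(np.round(R.from_rotvec(s["orientation"]).as_matrix(),4))
E
```

```text
[613.77 107.11 180.39]
[[ 9.729e-01  2.311e-01 -1.000e-04]
 [ 2.311e-01 -9.729e-01 -9.000e-04]
 [-3.000e-04  8.000e-04 -1.000e+00]]
```

View pics/c8.png

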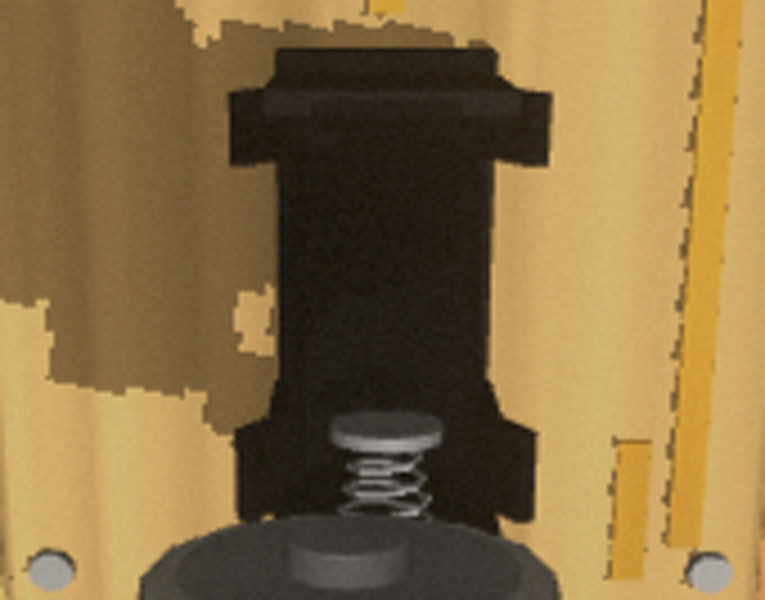

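```bash
cat > hp.py <<'E'
from h import *
np.set_printoptions(suppress=True,precision=1)
z=load("w4");f=lambda x,y:[240+x/4.5-.4,125+y/4-.4]
a=np.radians(13.5);ex=np.array([np.cos(a),np.sin(a)]);ey=np.array([-ex[1],ex[0]])
H=np.array([612.8,131.8])
for n,x,y,h in[("disc",386,427,46),("cheekS L",236,450,45),("cheekS R",535,450,45),("cheekF L",230,125,45),("cheekF R",551,125,45),("rail L",277,300,34),("rail R",490,300,34),("wall top front",390,93,60),("wall bottom out",387,48,12),("wall band low",390,115,54),("bd screw L",51,571,13),("bd screw R",710,571,13)]:
    X=onplane(z,[f(x,y)],h)[0][:2]-H;print(n,X@ex,X@ey)
E
python3 hp.py
```

```text
disc 0.8125640827155236 -23.905122298921093
cheekS L -23.03901113061419 -28.496192082671314
cheekS R 24.575819614964328 -28.52678420580827
cheekF L -22.691578438519336 28.72503526659157
cheekF R 25.160409552938766 28.670130134263673
rail L -16.621429582306796 -3.4987617898098775
rail R 17.6558498791142 -3.5290569470250706
wall top front 0.8315749069046742 35.11140986274057
wall bottom out 1.2599981577152761 39.53813054702624
wall band low 0.9727298615155049 31.171084322842436
bd screw L -59.918630533930816 -64.90966303391141
bd screw R 61.03473618270094 -64.96245277601821
```

```bash
python3 -m inch '[{"twist":[0.13,0.03,0],"xyz":[0,0.03,-0.05],"fingers":0.9},{"twist":[0.25,0.06,0],"xyz":[0,0.06,-0.1],"fingers":0.9},{"twist":[0.38,0.09,0],"xyz":[0,0.06,-0.15],"fingers":0.9},{"twist":[0.486,0.116,0],"xyz":[-0.002,0.062,-0.2],"fingers":0.9},{"twist":[0.486,0.116,0],"xyz":[-0.002,0.062,-0.2],"fingers":0.9},{"twist":[0.486,0.116,0],"xyz":[-0.002,0.062,-0.2],"fingers":0.9},{"twist":[0.486,0.116,0],"xyz":[-0.002,0.062,-0.2],"fingers":0.9}]'
python3 snap.py wrist w5;python3 snap.py scene s5; python3 snap.py top t5
python3 fitcell.py w5; python3 - <<'E'
import cv2,numpy as np
p=cv2.imread("pics/s5.png");q=cv2.imread("pics/w5.png");t=cv2.imread("pics/t5.png")
r=lambda a,f:cv2.resize(a,None,fx=f,fy=f,interpolation=cv2.INTER_CUBIC)
cv2.imwrite("pics/c9.png",r(p[160:300,350:530],4))
cv2.imwrite("pics/c10.png",cv2.convertScaleAbs(r(t[190:310,120:270],4),alpha=1.6))
E
```

```text
clock: 6.55
ee_pos: [613.3, 135.6, 101.8]
orientation: [-2.604, -0.312, 0.08]
ft_force: [-0.4, 0.3, -0.8]
opening: 31.1
6.55 [613.3 135.6 101.8] [-2.604 -0.312  0.08 ]
6.6 [613.3 136.4 102.1] [-2.604 -0.314  0.079]
6.65 [613.3 136.6 102.1] [-2.603 -0.315  0.079]
tool axis x0,z0,slopes(x,z per y) [0.52 0.05 0.   0.  ] rms 0.4869904883268915 6454
```

View pics/c9.png

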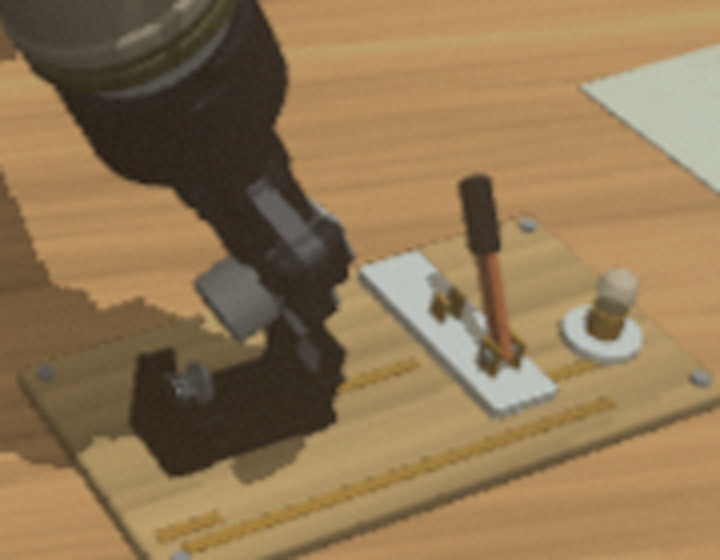

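View pics/w5.png

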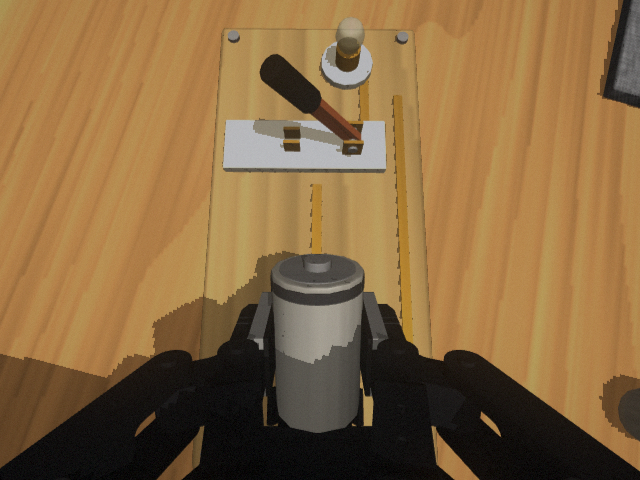

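```bash
python3 -m inch '[{"twist":[0,0,0],"xyz":[0,0,0],"fingers":0.9},{"twist":[0,0,0],"xyz":[0,0,0],"fingers":0.9}]'
python3 - <<'E'
from station import status
import numpy as np
from scipy.spatial.transform import Rotation as R
s=status.get_state();print(np.round(s["ee_pos"],2),np.round(s["joint_velocities"],3));M=R.from_rotvec(s["orientation"]).as_matrix();print(np.round(M,4))
print("tilt",np.degrees(np.arcsin(-M[2,1])))
H=np.array([613.1,131.9,46]);ex=np.array([.973,.231,0]);ey=np.array([-.231,.973,0])
d=s["ee_pos"]-H;print(d@ex,d@ey,d[2])
E
```

```text
clock: 6.9
ee_pos: [613.1, 135.4, 101.0]
orientation: [-2.603, -0.312, 0.08]
ft_force: [0.5, -0.5, -0.9]
opening: 31.3
[613.13 135.4  101.01] [ 0.012  0.008 -0.001  0.002 -0.004 -0.     0.004]
[[ 0.9719  0.205  -0.1158]
 [ 0.2355 -0.842   0.4854]
 [ 0.002  -0.499  -0.8666]]
tilt 29.93367291247449
0.84073826404875 3.4002607661995485 55.01280493841398
```

```bash
python3 -m inch '[{"twist":[0,0,0],"xyz":[0,-0.004,-0.03],"fingers":0.9},{"twist":[0,0,0],"xyz":[0,-0.0065,-0.06],"fingers":0.9},{"twist":[0,0,0],"xyz":[0,-0.0065,-0.08],"fingers":0.9},{"twist":[0,0,0],"xyz":[0,-0.0065,-0.084],"fingers":0.9},{"twist":[0,0,0],"xyz":[0.001,-0.01,-0.086],"fingers":0.9},{"twist":[0,0,0],"xyz":[0.002,-0.014,-0.088],"fingers":0.9},{"twist":[0,0,0],"xyz":[0.003,-0.018,-0.091],"fingers":0.9},{"twist":[0,0,0],"xyz":[0.0035,-0.021,-0.094],"fingers":0.9},{"twist":[0,0,0],"xyz":[0.0035,-0.021,-0.094],"fingers":0.9},{"twist":[0,0,0],"xyz":[0.0035,-0.021,-0.094],"fingers":0.9},{"twist":[0,0,0],"xyz":[0.0035,-0.021,-0.094],"fingers":0.9}]'
cat > st.py <<'E'
from station import status
import numpy as np
from scipy.spatial.transform import Rotation as R
s=status.get_state();M=R.from_rotvec(s["orientation"]).as_matrix()
H=np.array([613.1,131.9,46]);ex=np.array([.973,.231,0]);ey=np.array([-.231,.973,0])
th=np.arcsin(-M[2,1]);d=s["ee_pos"]-H;y=d@ey
print("ee",np.round(s["ee_pos"],2),"tilt",np.degrees(th),"xyzH",np.round([d@ex,y,d[2]],2),"yf,zf",np.round([y-30.1*np.cos(th),d[2]-30.1*np.sin(th)],2),"F",np.round(s["ft_force"],1),"t",s["clock"])
E
python3 st.py; python3 snap.py scene s6; python3 snap.py wrist w6; python3 fitcell.py w6;python3 - <<'E'
import cv2,numpy as np
p=cv2.imread("pics/s6.png")
r=lambda a,f:cv2.resize(a,None,fx=f,fy=f,interpolation=cv2.INTER_CUBIC)
cv2.imwrite("pics/c11.png",r(p[160:300,350:530],4))
E
```

```text
clock: 8.0
ee_pos: [614.8, 126.2, 63.0]
orientation: [-2.602, -0.309, 0.08]
ft_force: [-1.0, 3.1, 4.7]
opening: 31.3
ee [614.82 126.22  63.04] tilt 29.98491384335407 xyzH [ 0.36 -5.93 17.04] yf,zf [-32.     1.99] F [-1.   3.1  4.7] t 8.0
8.0 [614.8 126.2  63. ] [-2.602 -0.309  0.08 ]
8.05 [614.8 126.2  63. ] [-2.602 -0.309  0.08 ]
tool axis x0,z0,slopes(x,z per y) [ 0.46  0.04  0.   -0.01] rms 0.49468393658050036 6458
```

View pics/c11.png

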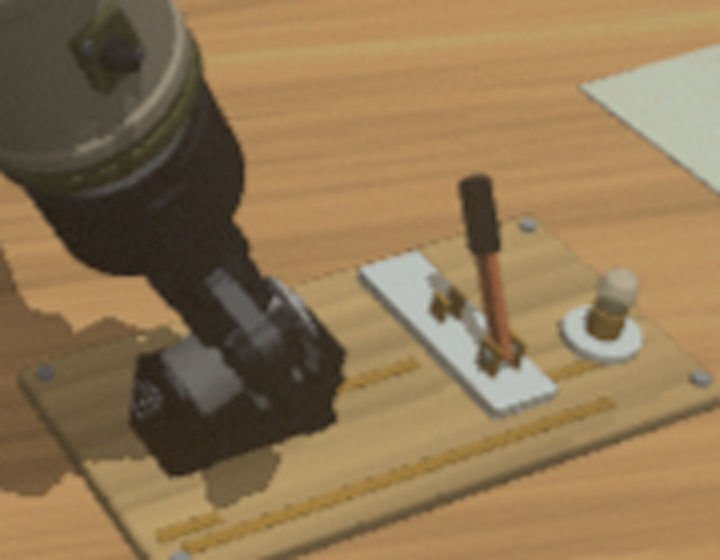

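View pics/w6.png

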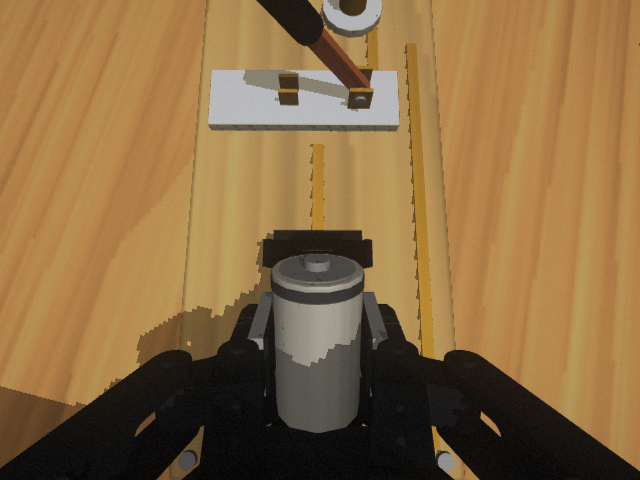

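```bash
python3 -m inch '[{"twist":[-0.04,-0.0096,0],"xyz":[0,0.0002,-0.0035],"fingers":0.9},{"twist":[-0.081,-0.0193,0],"xyz":[0,0.0004,-0.007],"fingers":0.9},{"twist":[-0.121,-0.029,0],"xyz":[0,0.0005,-0.011],"fingers":0.9},{"twist":[-0.162,-0.0386,0],"xyz":[0,0.0006,-0.0143],"fingers":0.9},{"twist":[-0.202,-0.048,0],"xyz":[0,0.001,-0.018],"fingers":0.9},{"twist":[-0.243,-0.058,0],"xyz":[0,0.001,-0.0213],"fingers":0.9},{"twist":[-0.283,-0.0675,0],"xyz":[0,0.0014,-0.025],"fingers":0.9},{"twist":[-0.324,-0.077,0],"xyz":[0,0.0015,-0.0285],"fingers":0.9},{"twist":[-0.324,-0.077,0],"xyz":[0,0.0015,-0.0285],"fingers":0.9}]'
python3 st.py; python3 snap.py wrist w7; python3 fitcell.py w7
```

```text
clock: 9.0
ee_pos: [613.9, 129.3, 51.3]
orientation: [-2.947, -0.355, 0.031]
ft_force: [-2.9, 6.7, 4.2]
opening: 31.5
ee [613.85 129.26  51.31] tilt 9.991941569280852 xyzH [ 0.12 -2.75  5.31] yf,zf [-32.39   0.09] F [-2.9  6.7  4.2] t 9.0
9.0 [613.9 129.3  51.3] [-2.947 -0.355  0.031]
tool axis x0,z0,slopes(x,z per y) [ 0.42 -0.09  0.   -0.01] rms 0.4952024906186783 6467
```

View pics/w7.png

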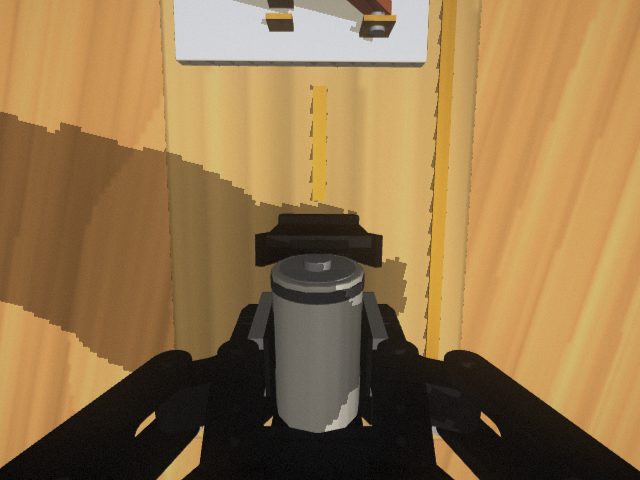

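```bash
python3 -m inch '[{"twist":[0,0,0],"xyz":[0,0,0],"fingers":0.9},{"twist":[0,0,0],"xyz":[0,0,0],"fingers":0.9}]'
python3 st.py
```

```text
clock: 9.25
ee_pos: [614.2, 127.9, 51.4]
orientation: [-2.946, -0.352, 0.031]
ft_force: [-2.6, 5.6, 3.4]
opening: 31.1
ee [614.2  127.94  51.4 ] tilt 10.071977482999984 xyzH [ 0.16 -4.1   5.4 ] yf,zf [-33.74   0.14] F [-2.6  5.6  3.4] t 9.25
```

```bash
python3 -m inch '[{"twist":[0,0,0],"xyz":[0.0005,-0.002,0],"fingers":0.9},{"twist":[0,0,0],"xyz":[0.0005,-0.002,0],"fingers":0.9},{"twist":[-0.04,-0.0096,0],"xyz":[0.0005,-0.003,-0.0035],"fingers":0.9},{"twist":[-0.081,-0.0193,0],"xyz":[0.0005,-0.003,-0.007],"fingers":0.9},{"twist":[-0.121,-0.029,0],"xyz":[0.0005,-0.003,-0.0105],"fingers":0.9},{"twist":[-0.162,-0.0385,0],"xyz":[0.0005,-0.003,-0.014],"fingers":0.9},{"twist":[-0.162,-0.0385,0],"xyz":[0.0005,-0.002,-0.0145],"fingers":0.9},{"twist":[-0.162,-0.0385,0],"xyz":[0.0005,-0.001,-0.015],"fingers":0.9},{"twist":[-0.162,-0.0385,0],"xyz":[0.0005,-0.001,-0.015],"fingers":0.9},{"twist":[-0.162,-0.0385,0],"xyz":[0.0005,-0.001,-0.015],"fingers":0.9}]'
python3 st.py; python3 snap.py wrist w8; python3 fitcell.py w8
```

```text
clock: 10.25
ee_pos: [614.5, 127.7, 46.7]
orientation: [-3.117, -0.371, 0.0]
ft_force: [-7.4, 6.4, 19.2]
opening: 31.1
ee [614.48 127.68  46.69] tilt 0.1298431666647073 xyzH [ 0.36 -4.42  0.69] yf,zf [-34.52   0.62] F [-7.4  6.4 19.2] t 10.25
10.25 [614.5 127.7  46.7] [-3.117 -0.371  0.   ]
tool axis x0,z0,slopes(x,z per y) [ 0.41 -0.19 -0.   -0.  ] rms 0.49546117024521114 6458
```

View pics/w8.png

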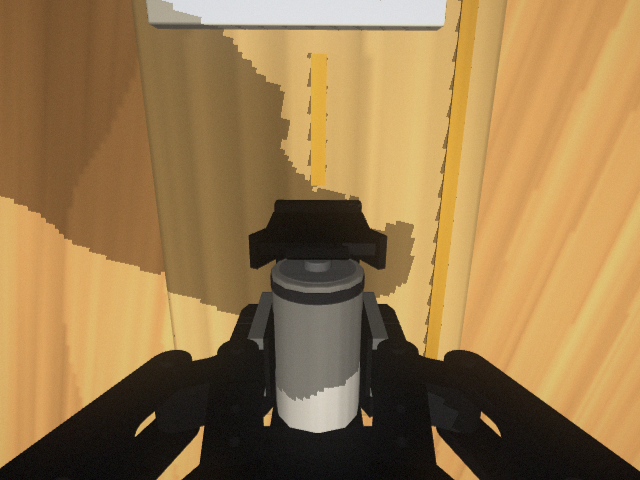

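```bash
python3 - <<'E'
import cv2,numpy as np
p=cv2.imread("pics/w8.png")
cv2.imwrite("pics/c12.png",cv2.convertScaleAbs(cv2.resize(p[190:310,230:410],None,fx=4.4,fy=4.4,interpolation=cv2.INTER_CUBIC),alpha=2))
E
```

```text
(no output)
```

View pics/c12.png

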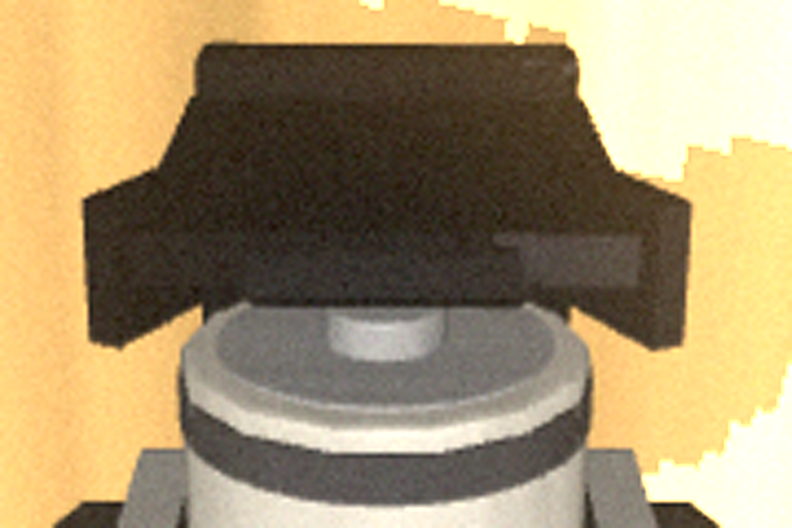

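```bash
python3 -m inch '[{"twist":[0,0,0],"xyz":[0,0,0],"fingers":0.75},{"twist":[0,0,0],"xyz":[0,0,0],"fingers":0.6},{"twist":[0,0,0],"xyz":[0,0,0],"fingers":0.5},{"twist":[0,0,0],"xyz":[0,0,0],"fingers":0.48},{"twist":[0,0,0],"xyz":[0,0,0],"fingers":0.48}]'
python3 st.py; python3 snap.py wrist w9; python3 - <<'E'
import cv2,numpy as np
p=cv2.imread("pics/w9.png")
cv2.imwrite("pics/c13.png",cv2.convertScaleAbs(cv2.resize(p[190:440,210:430],None,fx=2.3,fy=2.3,interpolation=cv2.INTER_CUBIC),alpha=1.6))
E
```

```text
clock: 10.8
ee_pos: [614.9, 125.5, 45.0]
orientation: [3.119, 0.369, -0.001]
ft_force: [-0.3, 0.6, -0.3]
opening: 44.5
ee [614.93 125.46  45.01] tilt -0.03604747550609736 xyzH [ 0.3  -6.69 -0.99] yf,zf [-36.79  -0.97] F [-0.3  0.6 -0.3] t 10.8
10.8 [614.9 125.5  45. ] [ 3.119e+00  3.690e-01 -1.000e-03]
```

View pics/c13.png

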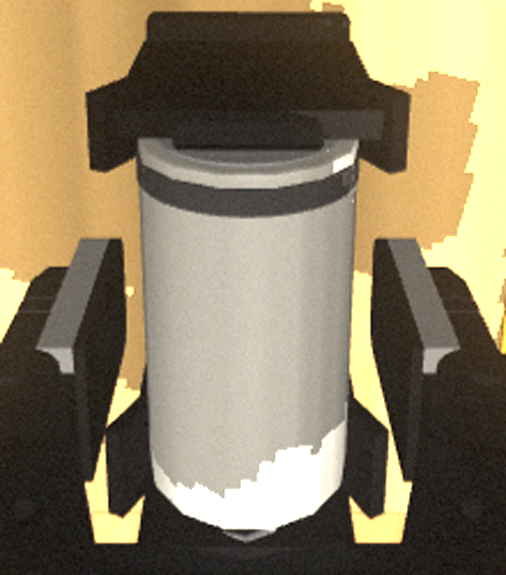

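```bash
python3 -m inch '[{"twist":[0,0,0],"xyz":[0,0,0.04],"fingers":0.48},{"twist":[0,0,0],"xyz":[0,0,0.1],"fingers":0.48},{"twist":[0,0,0],"xyz":[0,0,0.2],"fingers":0.48},{"twist":[0,0,0],"xyz":[-0.02,0.08,0.3],"fingers":0.6},{"twist":[0,0,0],"xyz":[-0.02,0.08,0.3],"fingers":1},{"twist":[0,0,0],"xyz":[-0.02,0.08,0.3],"fingers":1},{"twist":[0,0,0],"xyz":[-0.02,0.08,0.3],"fingers":1}]'
python3 st.py; python3 snap.py wrist w10; python3 snap.py scene s10; python3 - <<'E'
import cv2,numpy as np
p=cv2.imread("pics/w10.png");s=cv2.imread("pics/s10.png")
a=cv2.convertScaleAbs(cv2.resize(p[160:360,230:410],None,fx=2.3,fy=2.3,interpolation=cv2.INTER_CUBIC),alpha=1.6)
b=cv2.resize(s[190:300,360:460],None,fx=3.5,fy=4.18,interpolation=cv2.INTER_CUBIC)[:460]
cv2.imwrite("pics/c14.png",np.hstack([a,b]))
E
```

```text
clock: 11.55
ee_pos: [606.4, 157.4, 165.2]
orientation: [3.119, 0.369, -0.002]
ft_force: [-0.8, 0.3, -1.2]
opening: -0.2
ee [606.35 157.45 165.15] tilt -0.020385594634244573 xyzH [ -0.66  26.42 119.15] yf,zf [ -3.68 119.16] F [-0.8  0.3 -1.2] t 11.55
11.55 [606.4 157.4 165.2] [ 3.119e+00  3.690e-01 -2.000e-03]
11.6 [606.3 157.1 164.7] [ 3.119e+00  3.680e-01 -3.000e-03]
```

View pics/c14.png

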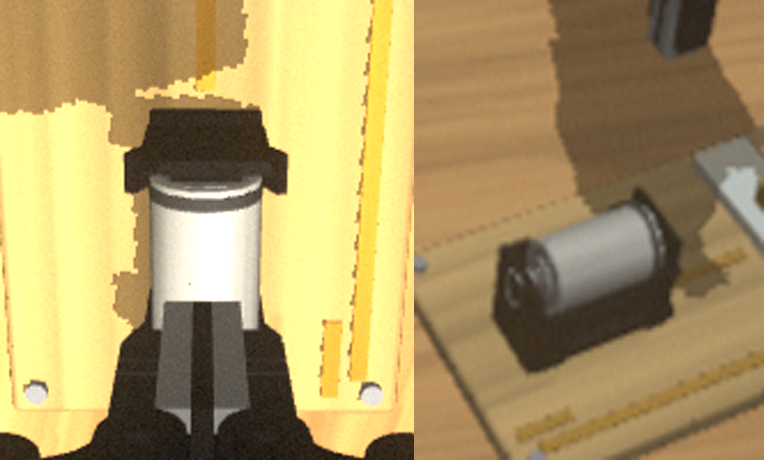

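View pics/w10.png

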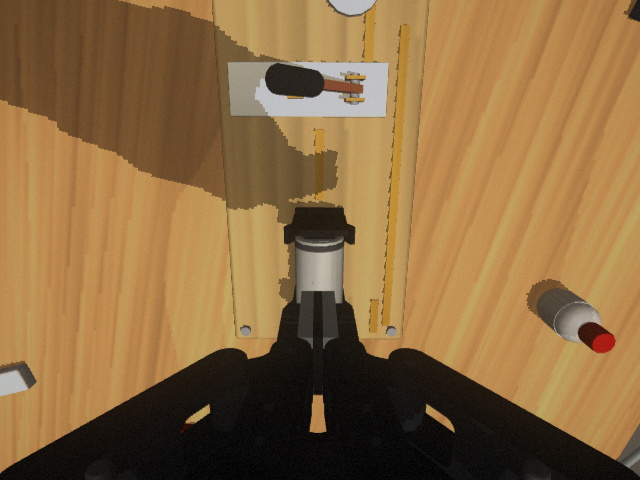

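```bash
python3 - <<'E'
from h import *
np.set_printoptions(suppress=True,precision=2)
H=np.array([613.1,131.9]);ex=np.array([.973,.231]);ey=np.array([-.231,.973])
for n in("w10","s10"):
    P=cloud(load(n)).reshape(-1,3);d=P[:,:2]-H;X=d@ex;Y=d@ey
    for y0 in range(-40,40,6):
        m=(abs(X)<3)&(Y>y0)&(Y<y0+6)&(P[:,2]>20)&(P[:,2]<75)
        if m.sum()>5: print(n,y0+3,m.sum(),np.round(np.median(P[m,2]),1))
# handle
P=cloud(load("w10"));m=load("w10")["p"]
R=P[66:96,267:323];k=m[66:96,267:323].max(2)<60;h=R[k]
B=np.array([598.3,201]);d=h[:,:2]-B;print(np.percentile(np.c_[d@ex,d@ey,h[:,2]],[5,50,95],0))
R=P[80:93,330:360].reshape(-1,3);d=R[:,:2]-B;print(np.c_[d@ex,d@ey,R[:,2]][::30])
E
```

```text
w10 -7 6 63.6
w10 -1 80 63.6
w10 5 77 63.3
w10 11 78 63.3
w10 17 79 63.3
w10 23 84 63.5
w10 29 88 61.0
w10 35 194 47.9
s10 -37 11 50.8
s10 -31 23 58.1
s10 -25 7 61.4
s10 -19 9 62.0
s10 -13 7 61.6
s10 -7 8 62.8
s10 -1 9 61.5
s10 5 7 62.2
s10 11 9 62.2
s10 17 6 62.2
s10 23 10 61.2
s10 29 9 59.5
[[nan nan nan]
 [nan nan nan]
 [nan nan nan]]
[[ 4.83 52.39 62.97]
 [ 4.78 51.72 64.94]
 [ 4.78 51.18 65.33]
 [ 4.82 50.75 64.23]
 [ 4.87 50.38 62.43]
 [ 4.78 49.61 65.83]
 [ 4.84 49.22 64.1 ]
 [ 4.82 48.65 64.95]
 [ 4.83 48.15 64.75]
 [ 4.89 47.74 63.  ]
 [ 5.03 47.51 58.31]
 [ 5.3  47.54 48.76]
 [ 6.07 48.49 22.2 ]]
```

```bash
python3 -m inch '[{"twist":[0,0,0],"xyz":[0.008,-0.028,-0.08],"fingers":1},{"twist":[0,0,0],"xyz":[0.008,-0.028,-0.15],"fingers":1},{"twist":[0,0,0],"xyz":[0.008,-0.028,-0.19],"fingers":1},{"twist":[0,0,0],"xyz":[0.008,-0.028,-0.2],"fingers":1},{"twist":[0,0,0],"xyz":[0.008,-0.028,-0.206],"fingers":1},{"twist":[0,0,0],"xyz":[0.008,-0.028,-0.21],"fingers":1},{"twist":[0,0,0],"xyz":[0.008,-0.028,-0.213],"fingers":1},{"twist":[0,0,0],"xyz":[0.008,-0.028,-0.213],"fingers":1}]'
python3 st.py
```

```text
clock: 12.45
ee_pos: [610.5, 147.0, 81.6]
orientation: [-3.119, -0.37, -0.002]
ft_force: [-1.0, 0.3, 4.1]
opening: -0.1
ee [610.46 146.99  81.6 ] tilt 0.021233942214734007 xyzH [ 0.92 15.3  35.6 ] yf,zf [-14.8   35.59] F [-1.   0.3  4.1] t 12.45
```

```bash
python3 -m inch '[{"twist":[0,0,0],"xyz":[0,0,-0.003],"fingers":1},{"twist":[0,0,0],"xyz":[0,0,-0.005],"fingers":1},{"twist":[0,0,0],"xyz":[0,0,-0.005],"fingers":1}]'
python3 st.py
python3 -m inch '[{"twist":[0,0,0],"xyz":[0,0,0.03],"fingers":1},{"twist":[0,0,0],"xyz":[0,0,0.1],"fingers":1},{"twist":[0,0,0],"xyz":[0,0,0.2],"fingers":1},{"twist":[0,0,0],"xyz":[0,0,0.24],"fingers":1},{"twist":[0,0,0],"xyz":[0,0,0.24],"fingers":1}]'
python3 st.py; python3 snap.py wrist w11; python3 snap.py scene s11
```

```text
clock: 12.75
ee_pos: [610.6, 147.0, 81.3]
orientation: [-3.118, -0.369, -0.003]
ft_force: [-6.5, -0.9, 23.0]
opening: -0.1
ee [610.56 147.03  81.31] tilt 0.06900614079499454 xyzH [ 1.03 15.31 35.31] yf,zf [-14.79  35.27] F [-6.5 -0.9 23. ] t 12.75
clock: 13.25
ee_pos: [611.6, 147.3, 177.8]
orientation: [-3.118, -0.37, -0.008]
ft_force: [0.2, 0.3, 0.4]
opening: -0.4
ee [611.57 147.33 177.81] tilt 0.03991079515379422 xyzH [  2.07  15.37 131.81] yf,zf [-14.73 131.79] F [0.2 0.3 0.4] t 13.25
13.25 [611.6 147.3 177.8] [-3.118 -0.37  -0.008]
13.3 [610.7 147.4 176.1] [-3.119 -0.37  -0.005]
```

View pics/w11.png

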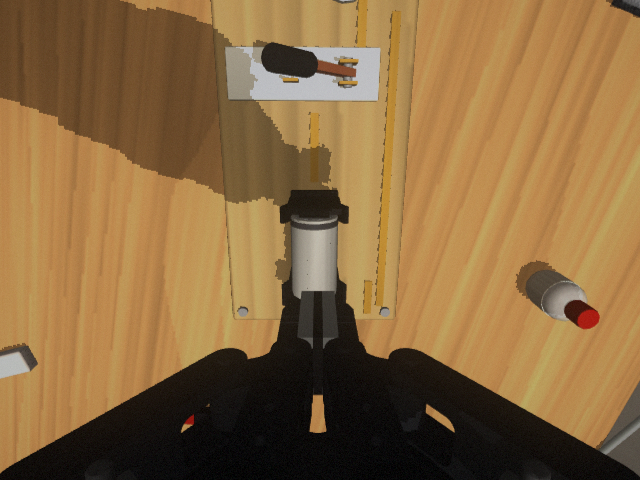

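```bash
python3 -m inch '[{"twist":[0,0,0],"xyz":[-0.02,0.12,0],"fingers":1},{"twist":[0,0,0],"xyz":[-0.041,0.22,0],"fingers":1},{"twist":[0,0,0],"xyz":[-0.041,0.26,-0.02],"fingers":1},{"twist":[0,0,0],"xyz":[-0.041,0.26,-0.08],"fingers":1},{"twist":[0,0,0],"xyz":[-0.041,0.26,-0.11],"fingers":1},{"twist":[0,0,0],"xyz":[-0.041,0.26,-0.11],"fingers":1},{"twist":[0,0,0],"xyz":[-0.041,0.26,-0.11],"fingers":1},{"twist":[0,0,0],"xyz":[-0.041,0.26,-0.11],"fingers":1}]'
cat > sw.py <<'E'
from station import status
import numpy as np
s=status.get_state();d=s["ee_pos"]-np.array([608.2,254.5,19]);ex=np.array([.973,.231,0]);ey=np.array([-.231,.973,0])
print("c",round(d@ex,1),"y",round(d@ey,1),"tipz",round(d[2],1),"ee",np.round(s["ee_pos"],1),"F",np.round(s["ft_force"],1),s["clock"])
E
python3 sw.py; python3 snap.py scene s12;python3 snap.py wrist w12; python3 - <<'E'
import cv2,numpy as np
s=cv2.imread("pics/s12.png")
cv2.imwrite("pics/c15.png",cv2.resize(s[150:300,380:540],None,fx=3.8,fy=3.8,interpolation=cv2.INTER_CUBIC))
E
```

```text
clock: 14.15
ee_pos: [594.2, 250.1, 130.7]
orientation: [-3.12, -0.368, -0.0]
ft_force: [0.4, -0.2, 0.4]
opening: 0.2
c -14.7 y -1.0 tipz 111.7 ee [594.2 250.1 130.7] F [ 0.4 -0.2  0.4] 14.15
14.15 [594.2 250.1 130.7] [-3.12  -0.368 -0.   ]
14.2 [594.1 250.4 130.9] [-3.12e+00 -3.68e-01 -1.00e-03]
```

View pics/c15.png

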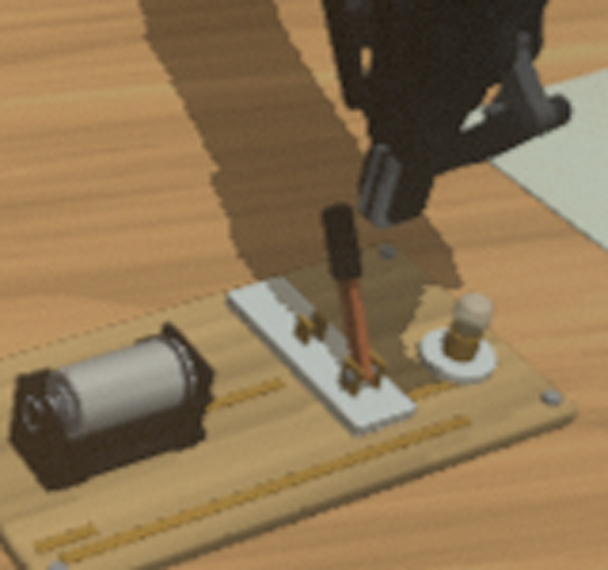

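View pics/w12.png

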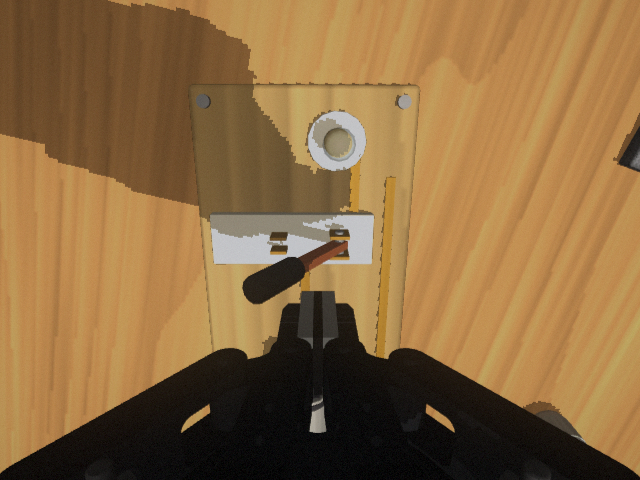

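```bash
python3 -m inch '[{"twist":[0,0,0],"xyz":[0,0,-0.04],"fingers":1},{"twist":[0,0,0],"xyz":[0,0,-0.067],"fingers":1},{"twist":[0,0,0],"xyz":[-0.025,-0.006,-0.087],"fingers":1},{"twist":[0,0,0],"xyz":[-0.046,-0.011,-0.1075],"fingers":1},{"twist":[0,0,0],"xyz":[-0.063,-0.015,-0.1325],"fingers":1},{"twist":[0,0,0],"xyz":[-0.081,-0.019,-0.16],"fingers":1},{"twist":[0,0,0],"xyz":[-0.1,-0.024,-0.175],"fingers":1},{"twist":[0,0,0],"xyz":[-0.11,-0.026,-0.187],"fingers":1},{"twist":[0,0,0],"xyz":[-0.115,-0.027,-0.1925],"fingers":1},{"twist":[0,0,0],"xyz":[-0.115,-0.027,-0.1925],"fingers":1},{"twist":[0,0,0],"xyz":[-0.115,-0.027,-0.1925],"fingers":1}]'
python3 sw.py; python3 snap.py scene s13; python3 - <<'E'
import cv2,numpy as np
s=cv2.imread("pics/s13.png")
cv2.imwrite("pics/c16.png",cv2.resize(s[150:300,380:540],None,fx=3.8,fy=3.8,interpolation=cv2.INTER_CUBIC))
E
```

```text
clock: 15.35
ee_pos: [548.8, 240.2, 54.4]
orientation: [-3.119, -0.369, -0.004]
ft_force: [0.4, -0.3, 12.8]
opening: 0.0
c -61.1 y -0.2 tipz 35.4 ee [548.8 240.2  54.4] F [ 0.4 -0.3 12.8] 15.35
15.35 [548.8 240.2  54.4] [-3.119 -0.369 -0.004]
```

View pics/c16.png

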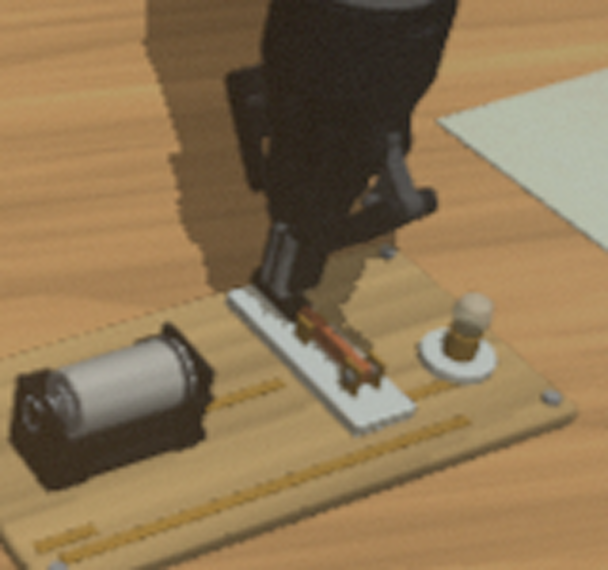

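```bash
python3 -m inch '[{"twist":[0,0,0],"xyz":[0,0,-0.003],"fingers":1},{"twist":[0,0,0],"xyz":[0,0,-0.003],"fingers":1},{"twist":[0,0,0],"xyz":[0,0,-0.003],"fingers":1}]'; python3 sw.py
python3 -m inch '[{"twist":[0,0,0],"xyz":[0,0,0.03],"fingers":1},{"twist":[0,0,0],"xyz":[0,0,0.1],"fingers":1},{"twist":[0,0,0],"xyz":[0,0,0.2],"fingers":1},{"twist":[0,0,0],"xyz":[0,-0.05,0.32],"fingers":1},{"twist":[0,0,0],"xyz":[0,-0.1,0.42],"fingers":1},{"twist":[0,0,0],"xyz":[0,-0.1,0.42],"fingers":1},{"twist":[0,0,0],"xyz":[0,-0.1,0.42],"fingers":1}]'
python3 snap.py scene s14; python3 snap.py wrist w14;python3 snap.py top t14; python3 - <<'E'
from h import *
s=cv2.imread("pics/s14.png")
cv2.imwrite("pics/c17.png",cv2.resize(s[170:300,350:540],None,fx=4,fy=4,interpolation=cv2.INTER_CUBIC))
ex=np.array([.973,.231]);ey=np.array([-.231,.973]);hg=np.array([608.2,254.5]);H=np.array([613.1,131.9])
P=cloud(load("w14")).reshape(-1,3)
d=P[:,:2]-hg;X=d@ex;Y=d@ey
for x0 in range(-84,10,6):
    m=(abs(Y)<2)&(X>x0)&(X<x0+6);print("sw",x0+3,np.round(np.median(P[m,2]),1),m.sum())
d=P[:,:2]-H;X=d@ex;Y=d@ey
for y0 in range(-40,40,6):
    m=(abs(X)<3)&(Y>y0)&(Y<y0+6);print("cell",y0+3,np.round(np.median(P[m,2]),1),m.sum())
E
```

```text
clock: 15.7
ee_pos: [548.9, 240.2, 54.0]
orientation: [-3.118, -0.369, -0.004]
ft_force: [-1.4, -0.9, 22.5]
opening: 0.0
c -61.0 y -0.2 tipz 35.0 ee [548.9 240.2  54. ] F [-1.4 -0.9 22.5] 15.7
clock: 16.4
ee_pos: [547.6, 200.1, 220.9]
orientation: [-3.118, -0.369, -0.002]
ft_force: [0.3, 0.3, -0.1]
opening: -0.3
16.4 [547.6 200.1 220.9] [-3.118e+00 -3.690e-01 -2.000e-03]
16.45 [547.  200.6 219.7] [-3.119e+00 -3.700e-01  1.000e-03]
16.5 [546.8 200.8 219. ] [-3.119e+00 -3.710e-01  3.000e-03]
sw -81 36.0 29
sw -75 36.9 39
sw -69 37.0 35
sw -63 36.8 40
sw -57 36.9 35
sw -51 36.7 40
sw -45 35.0 34
sw -39 34.8 34
sw -33 34.8 42
sw -27 34.9 32
sw -21 34.7 37
sw -15 34.8 36
sw -9 34.7 39
sw -3 34.5 35
sw 3 34.2 17
sw 9 21.1 34
cell -37 52.8 8
cell -31 62.9 10
cell -25 63.4 42
cell -19 63.6 45
cell -13 63.5 47
cell -7 63.2 46
cell -1 63.3 44
cell 5 63.3 49
cell 11 63.1 51
cell 17 63.0 45
cell 23 63.5 53
cell 29 60.9 58
cell 35 44.2 178
cell 41 13.9 52
```

View pics/c17.png

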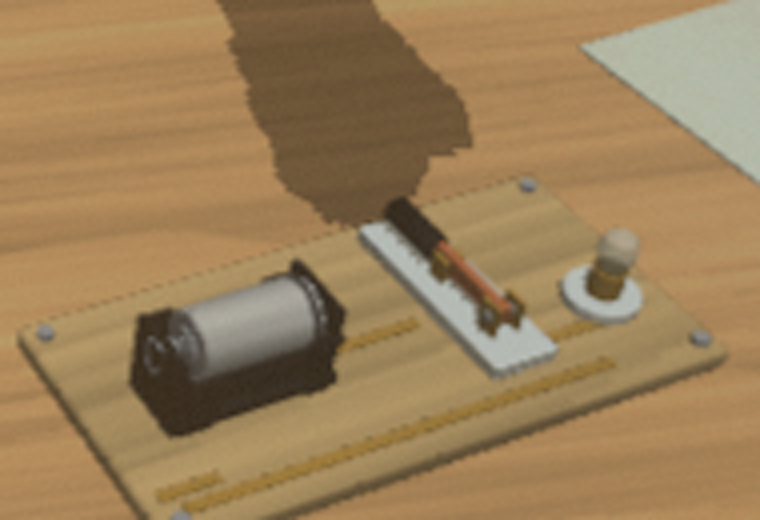

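View pics/w14.png

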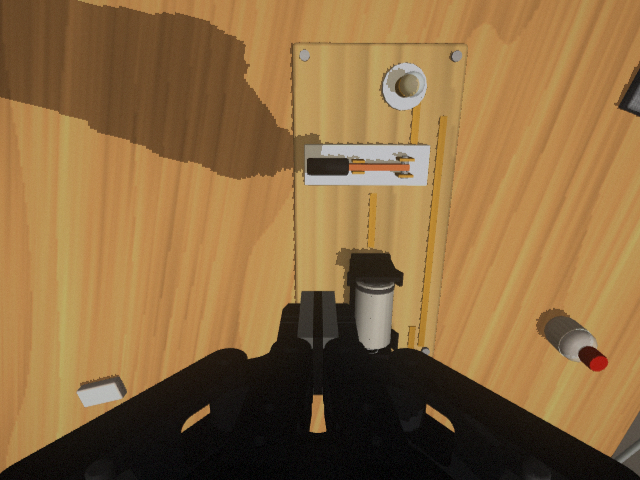

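View pics/t14.png

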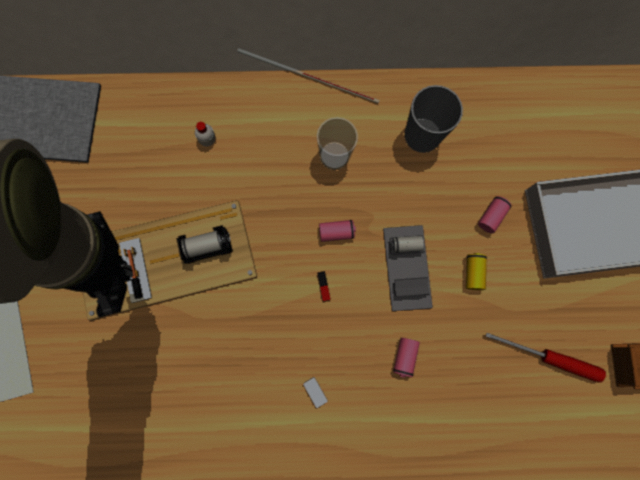

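```bash
python3 -c "
from station import arm
print(arm.hand_in())"
```

```text
the job is handed in; nothing more can be done
None
```

I loaded the larger cell into the holder, shut the knife switch and handed the job in at about 16.5 s of the 51 s allowed. The hand-in gave no verdict.

- **Cell:** I took it from the rack, tilted it 30° and set its flat end back against the spring with the button raised. I then rotated it level with the button under the lip, released it, and pressed the button end with about 23 N. The last depth check shows the top of the cell flat from end to end: about 63 mm, against 62.5 mm expected. In the close view at release the button was hidden under the lip.
- **Switch:** I pressed it down until it stopped, at about 22 N. With the arm lifted clear, the blade and handle still measure level, with the handle top at about 37 mm.
- **Bystanders:** In the last top image the small cell, magnet, beaker and look-alikes are where they were at the start.

No final check failed. Three readings were slightly off:
- The cameras disagreed by 1 to 3 mm on the board's position.
- The gripper read 31 mm open on the 33 mm cell.
- While rotating the cell down, the arm lagged its target by up to about 2.5 mm, which I corrected before releasing.

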